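# Hang the levelling beam and headstock template in the low tool cupboard

## Task

Put both guitar-making tools away in the low open-fronted cupboard: hang the aluminium levelling beam by its wire eye on the hook farther from the robot and the plywood headstock template by its wire eye on the nearer hook. Both must end hanging freely and still on their hooks, and the jar, bottle, sanding discs and brush must be left standing where they are.

Things in the scene. Friction and masses are not known exactly. Their poses are not given: they have to be found in the camera images.
- cupboard: Fixed low plywood cupboard, 145 x 300 x 292 high. Its open front faces the robot's left (+y side). Origin on the bench; its +x to its back, +y to its end away from the robot. Floor 8 thick; inner side faces y +-138. Roof: three 30 slats along y, 28 gaps, x -58 to 87, underside z 280, top 292. Back: two rails, faces at x 72, z 205-235 (with two hooks) and z 55-85.
- hook_far (a point): Hook farther from the robot (cupboard y +55), 7 steel rod: level shank runs from the upper rail towards the open front at cupboard z 220, 32 long, to a lip turned straight up to z 241.5. Point: on the shank's axis, mid-way (16 behind the lip's axis, 16 before the rail). Lip is 98 behind the roof's front edge. Axes as the cupboard's.
- hook_near (a point): Hook nearer to the robot (cupboard y -55), same shape and same point on it as the far one. Axes as the cupboard's.
- beam_mid (a point): Centre of the aluminium levelling beam's bar, 150 long (x) x 30 wide (y) x 20 thick (z), loose, about 0.2 kg; it starts lying flat across the template's broad part, so its underside is 18 above the bench. x points along the bar to the wire eye, z up as it lies.
- beam_eye (a point): Centre of the beam's wire eye, a ring of 5 wire with inner radius 20, outer radius 25, lying in the beam's xy plane, 100.5 from the bar's centre along +x (joined to the bar by a short stem). Axes as the beam's. Overall length 200.
- template_mid (a point): Flat plywood guitar-headstock template, 18 thick, about 0.13 kg, loose, starts on the bench under the beam. Point on its centre line, half-way up; x towards its eye, z up. Broad part 72 wide, x -34 to +51 from here; neck stub 40 wide, x -99 to -34, good to grip at x -60 to -80.
- template_eye (a point): Centre of the template's wire eye (same ring as the beam's: 5 wire, inner radius 20, outer radius 25, in the template's xy plane), 76.5 from template_mid along +x. Axes as the template's. Overall length 200.
- jar: Lidded jar, radius 34, 85 high, bystander standing on the bench. Origin at the centre of its underside.
- bottle: Capped bottle, radius 35, 160 high, bystander standing on the bench. Origin at the centre of its underside.
- discs: Stack of two sanding discs, radius 53, 16 high, bystander lying on the bench. Origin at the centre of its underside.
- brush: Wooden bench brush, 170 long (x) x 45 wide x 45 high, bystander lying on the bench. Origin at the centre of its underside.
There are look-alikes about, which are no part of the job. Of the things like the part that bears template_mid, leave any that is yellow; of the rest the larger one is meant.

How it is judged:
By the outcome, as a careful person would: the job done as asked, in the order asked, and still so for the second after the job is handed in, with the robot touching nothing.
It also fails if it takes over 67 s, if anything falls off the work surface, if the arm or the gripper's body presses on something with over 40 N, if the wrist force passes 120 N, or if a joint passes its speed limit or range.

## Robot

A 6-joint arm with a two-finger parallel gripper is mounted at the origin on the work surface. World frame = base frame: x ahead of the robot, y to its left, z up, the work surface at z = 0. Lengths are in m, angles in rad, forces in N, time in s.
With the tool pointing down it reaches from about 0.3 to 0.875 m from the base axis. Payload 6.4 kg.
Tool frame: the origin (TCP) lies at the centre of the arm's flange, where the gripper is bolted on; the fingertips stand 173 mm ahead of it and the grasp point (between the pads) lies 155 mm ahead of it (ctrl.pinch_z is the distance from the TCP to the grasp point, in m); z points along the fingers, y is the direction in which the jaws open and shut (so a half turn about z gives the same grasp; the last joint's range is limited). The gripper opens to 85 mm and grips with 20 to 120 N. Pads are 22 mm wide; open, the fingers measure 114 mm over their backs; the gripper's body (76 mm by 85 mm) begins 54 mm behind the grasp point. The pads swing forward as they close: fully open they stand 13 mm farther back than shut.
Start: joints at [-0.206, 0.181, 1.607, -0, 1.354, -0.206], TCP at [0.575, 0, 0.405] pointing down, gripper open.
Joint ranges: [-2.99, 2.99], [-0.89, 2.07], [0.3, 2.58], [-1.14, 4.28], [0, 2.63], [-3.12, 3.12]. Speed limits (rad/s): [2.57, 2.57, 3.01, 3.14, 3.14, 3.14].

## Interface

Orientations are given as a unit quaternion [w, x, y, z].
In Python, from bench import ctrl gives the robot as it stands.
- The arm moves only by the tool drive_tool, never from a script. Its argument "commands" is a list that holds one entry, the list of rows, each a list of 7 numbers: the shift along the tool's x, y, z in units of 50 mm (1.0 is 50 mm), then the turn, a rotation vector about the tool's x, y, z in units of 8 degrees (1.0 is 8 degrees), then the closure in counts, from 0 (fully open) to 255 (shut). A call has 1 to 10 rows; each row shifts and turns the commanded pose from where the row before left it, along the tool's axes as they then stand; what a row does not reach is not made up. A row lasts 1/10 s, in which the tool goes at most 50 mm and 8.59 degrees, less where a joint would pass 70% of its speed; a pose out of reach is approached as far as the arm can. A call is refused whole if a number of a shift passes 1 or a number of a turn 1, either way. A call with a gripper value outside its range is refused whole. The fingers move at their own pace and stop on an object; the grip force is fixed at half the most. Time passes only in rows, so rows that do not move let the fingers close. It gives the time, the measured TCP pose, the force and the opening at its end, in the units of the state.
- ctrl.get_obs(): the state, without advancing time (a new reading comes with each control period).
- ctrl.camera(name): name is "scene" or "side" or "wrist"; returns a dict with "pixels" (480x640x3 uint8, red, green, blue), "depth" (480x640 float32, m along the optical axis (not along the pixel's ray), 0 where there is no reading), "intrinsics" (3x3 intrinsics, pixels), "R" (3x3) and "t" (3): a world point X has camera coordinates R X + t; the wrist camera has in their place "tool_from_camera" (4x4, takes a point from camera to tool coordinates, whose origin is the TCP and whose axes are the flange's). Camera axes: x right, y down, z forward; pixel columns grow to the right and rows downward; lengths in m; the calibration is good to about 2 mm. A picture is of the moment at which its call begins: read the wrist's pose just before it.
- ctrl.hand_in(): hands the job in, once; it reports no verdict.
The state is a dict: "time_s": time; "q": joint angles; "dq": joint speeds; "joint_efforts": joint torques, N m; "eef_pos": TCP position; "eef_rot": TCP orientation; "wrist_force": force on the tool from outside, world axes, zero at the start; "torque": the same for the moment, N m; "opening": opening from 0.0 (shut) to 1.0 (fully open).
Only numpy, scipy, OpenCV 4.12 (cv2) and the standard library are available. Lean on these libraries where they do the work, as an engineer would, in place of code of your own. Each camera call takes 0.05 s, during which the arm holds its last target. There are 200 camera calls.

## Working session

There is one attempt and no reset: what is moved stays moved. The work goes in short steps, Python scripts to look and compute and a tool call to move; the robot and the scene stay as the last step left them, time stands still between calls to the robot, and variables do not carry over. Pictures are saved under pics/ and viewed, about 8 in all and at most 12, crops included, and the job is handed in when it is done.

Besides the shell and the picture viewer there is one more tool, called after "Emit:" as name(argument=value, ...), one argument or row to a line, values as JSON. drive_tool: Moves the arm, as the interface text tells. Its arguments: {"type":"object","properties":{"commands":{"type":"array","items":{"type":"array","items":{"type":"array","items":{"type":"number"}}}}},"required":["commands"]}

```bash
ls; mkdir -p pics
python3 - <<'E'
from bench import ctrl
import cv2,numpy as np,pickle
for n in("scene","side"):
    c=ctrl.camera(n);pickle.dump(c,open(n+".pkl","wb"))
    cv2.imwrite(f"pics/{n}0.png",c["pixels"][:,:,::-1]);print(n,(-c["R"].T@c["t"]).round(3),c["R"][2].round(2))
print(ctrl.get_obs())
E
```

```text
pics
scene [1.157 0.389 1.06 ] [-0.54 -0.26 -0.8 ]
side [ 0.271 -1.144  0.888] [ 0.18  0.85 -0.5 ]
{'time_s': 0.1, 'q': array([-2.06316734e-01,  1.81471509e-01,  1.60790627e+00, -1.66387340e-05,
        1.35382734e+00, -2.06259254e-01]), 'dq': array([ 0.00041343, -0.00035047, -0.00262146, -0.00011247, -0.00062187,
        0.0002798 ]), 'joint_efforts': array([-2.02498759e-04, -4.45872438e+01, -3.52238703e+01, -4.27332343e-04,
        4.16999465e-03,  3.20961749e-05]), 'eef_pos': array([5.74768886e-01, 5.38388590e-05, 4.03872194e-01]), 'eef_rot': array([-6.70331965e-04,  7.07125602e-01,  7.07087500e-01, -4.48033652e-04]), 'wrist_force': array([-0.71539263, -0.39798765, -0.38628364]), 'torque': array([0.01164969, 0.00872482, 0.03133893]), 'opening': 0.9986905526000793}
```

View pics/scene0.png

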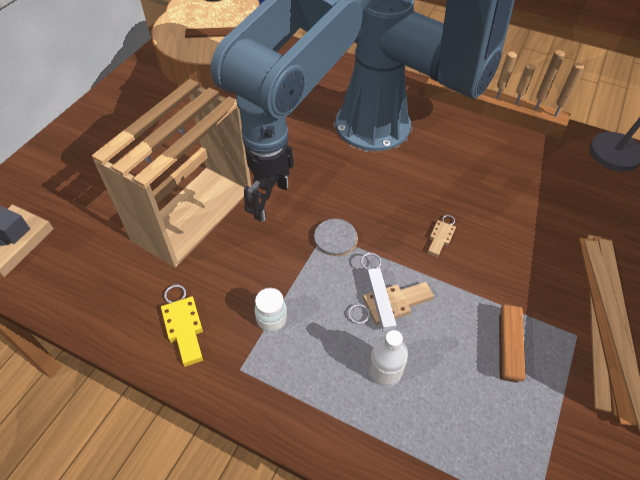

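View pics/side0.png

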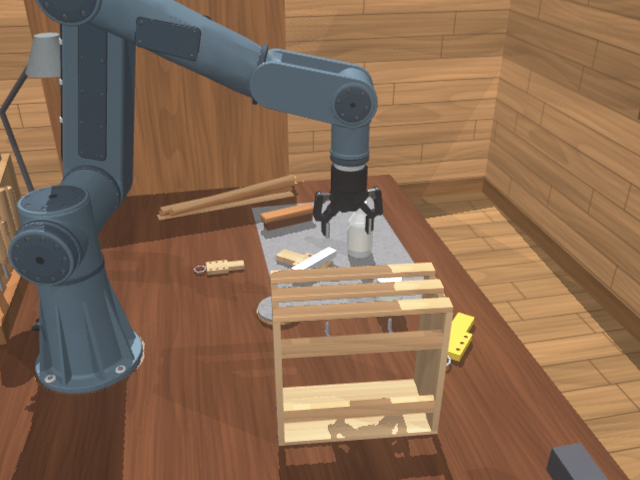

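The template is under the white beam around scene (390,300), with its eye at (358,313) and its neck to the right. The beam eye is at (371,262). The cupboard roof runs from (95,160) to (240,100). Next I'll measure these with the depth data.

```bash
cat > h.py <<'E'
import numpy as np,cv2,pickle
def cloud(c):
    K=c["intrinsics"];d=c["depth"];v,u=np.mgrid[:480,:640]
    P=np.stack([(u-K[0,2])/K[0,0]*d,(v-K[1,2])/K[1,1]*d,d],-1)
    if "R" in c: P=(P-c["t"])@c["R"]
    return P
def rect(xy):
    (cx,cy),(w,h),a=cv2.minAreaRect((np.asarray(xy)*1000).astype(np.float32))
    return np.round([cx,cy,w,h,a],1)
def ray(c,u,v,z):
    o=-c["R"].T@c["t"];r=c["R"].T@np.linalg.inv(c["intrinsics"])@[u,v,1];return o+r*(z-o[2])/r[2]
E
python3 - <<'E'
from h import *
for n in("scene","side"):
    c=pickle.load(open(n+".pkl","rb"));P=cloud(c);z=P[...,2];ok=c["depth"]>0
    hsv=cv2.cvtColor(c["pixels"],cv2.COLOR_RGB2HSV)
    v,u=np.mgrid[:480,:640]
    print(n,"bench z",np.median(z[(abs(z)<.01)&ok]))
    roi=(u>85)&(u<260)&(v>70)&(v<200) if n=="scene" else (u>260)&(u<460)&(v>255)&(v<320)
    m=roi&(abs(z-.292)<.004)&ok
    print("roof",rect(P[m][:,:2]),m.sum(),np.median(z[m]))
    roi=(u>290)&(u<460)&(v>240)&(v<345) if n=="scene" else (u>250)&(u<350)&(v>225)&(v<300)
    for nm,a,b in(("beam",.033,.043),("tmpl",.0145,.0215)):
        m=(roi&(z>a)&(z<b)&ok)
        if nm=="tmpl": m&=hsv[...,1]>60
        m=cv2.morphologyEx(m.astype(np.uint8),cv2.MORPH_OPEN,np.ones((3,3)))
        k,l,s,ce=cv2.connectedComponentsWithStats(m)
        for i in range(1,k):
            if s[i,4]>25: print(nm,s[i],rect(P[l==i][:,:2]),cv2.boxPoints(cv2.minAreaRect((P[l==i][:,:2]*1000).astype(np.float32))).round().tolist() )
c=pickle.load(open("scene.pkl","rb"))
print("beam eye",ray(c,371,262,.028),"tmpl eye",ray(c,358,313,.009),"neck end",ray(c,431,290,.018))
for n,u,v in(("jar",270,325),("bottle",387,375),("discs",336,238)):print(n,ray(c,u,v,0))
im=c["pixels"][230:400,240:450,::-1]
cv2.imwrite("pics/c1.png",cv2.resize(im,None,fx=3.5,fy=3.5,interpolation=cv2.INTER_CUBIC))
E
```

```text
scene bench z -0.0016470047613743614
roof [ 523.5 -275.4  149.4  301.2   83.8] 3920 0.2902158509879056
beam [368 268  27  60 634] [553.6 251.7 150.4  30.4  36. ] [[484.0, 220.0], [502.0, 195.0], [623.0, 284.0], [605.0, 308.0]]
tmpl [391 287   8   6  41] [512.7 269.2  15.4  16.1  32.5] [[502.0, 272.0], [511.0, 258.0], [523.0, 267.0], [515.0, 280.0]]
tmpl [413 290   5   7  28] [500.3 314.9  19.2   9.2  15.9] [[490.0, 317.0], [492.0, 308.0], [511.0, 313.0], [508.0, 322.0]]
tmpl [368 297   5   8  29] [564.  231.1  19.9   8.7  40.4] [[554.0, 228.0], [559.0, 221.0], [574.0, 234.0], [569.0, 241.0]]
tmpl [399 298   8  13  69] [539.8 299.5  31.2  16.2  19.4] [[522.0, 302.0], [528.0, 287.0], [557.0, 297.0], [552.0, 312.0]]
side bench z 0.0010737158129083882
roof [ 522.2 -277.7  151.3  299.6   83.3] 5895 0.29242412979778554
beam [297 248  39  22 311] [554.3 250.8 144.4  36.6  37.7] [[486.0, 221.0], [508.0, 192.0], [623.0, 280.0], [600.0, 309.0]]
tmpl [287 255   7   7  39] [496.1 302.8  38.1  16.5  80.4] [[485.0, 285.0], [501.0, 283.0], [507.0, 320.0], [491.0, 323.0]]
tmpl [323 261   9   7  34] [587.7 252.6  40.3  14.9  50. ] [[569.0, 242.0], [580.0, 232.0], [606.0, 263.0], [595.0, 273.0]]
beam eye [0.47453426 0.19431222 0.028     ] tmpl eye [0.60104071 0.21868765 0.009     ] neck end [0.47713752 0.34471327 0.018     ]
jar [0.71086759 0.05573026 0.        ]
bottle [0.70231246 0.33040244 0.        ]
discs [0.42908375 0.08329704 0.        ]
```

View pics/c1.png

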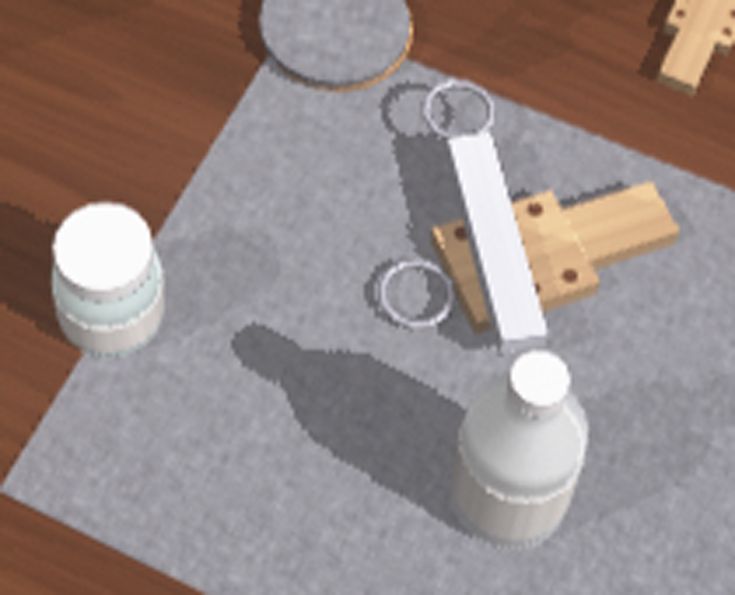

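Run:
```python
from bench import ctrl
print([a for a in dir(ctrl) if a[0]!='_'],ctrl.pinch_z)
```

```text
['MotionError', 'camera', 'get_obs', 'hand_in', 'pinch_z'] 0.1547
```

Emit:
drive_tool(
  commands=[
    [[0.5,0,0,0,-1,0,0],[0.5,0,0,0,-1,0,0],[0.5,0,0,0,-1,0,0],[0,0,0,0,0,0,0]],
  ],
)

```text
time_s: 0.5
eef_pos: [0.5742, 0.0771, 0.3924]
eef_rot: [0.147, 0.69, 0.693, -0.148]
wrist_force: [0.2, 0.8, -0.1]
opening: 1.003
```

Run:
```python
from bench import ctrl
o=ctrl.get_obs();print({k:(np.round(o[k],4)).tolist() for k in("q","eef_pos","eef_rot")} if (np:=__import__("numpy")) else 0)
```

```text
{'q': [0.0326, 0.2372, 1.5921, -0.4319, 1.3495, 0.1312], 'eef_pos': [0.5742, 0.0771, 0.3924], 'eef_rot': [0.147, 0.6896, 0.6934, -0.1485]}
```

Emit:
drive_tool(
  commands=[
    [[0.8,0,-0.8,0,1,0,0],[0.8,0,-0.8,0,1,0,0],[0.8,0,-0.5,0,1,0,0],[0,0,0,0,0,0,0]],
  ],
)

```text
time_s: 0.9
eef_pos: [0.5754, 0.2102, 0.4598]
eef_rot: [-0.001, 0.706, 0.708, 0.006]
wrist_force: [-0.1, -0.8, 0.1]
opening: 0.997
```

```bash
python3 -c "
from bench import ctrl
o=ctrl.get_obs();print(o['time_s'],[o[k].round(5).tolist() for k in('q','eef_pos','eef_rot')])"
```

```text
0.9 [[0.15468, 0.22131, 1.44778, 0.00852, 1.46496, 0.15043], [0.5754, 0.21019, 0.45984], [-0.00119, 0.7059, 0.70829, 0.00555]]
```

Emit:
drive_tool(
  commands=[
    [[0.0,-0.8,0.8,-0.5,0,0,0],[0,-0.8,0.8,-0.5,0,0,0],[0,-0.8,0.8,-0.5,0,0,0],[0,0,0,0,0,0,0]],
  ],
)

```text
time_s: 1.3
eef_pos: [0.4675, 0.2054, 0.3316]
eef_rot: [0.067, 0.704, 0.704, 0.065]
wrist_force: [-1.1, -0.8, -0.6]
opening: 1.001
```

```bash
python3 -c "
from bench import ctrl
o=ctrl.get_obs();print(o['time_s'],[o[k].round(5).tolist() for k in('q','eef_pos','eef_rot')])"
```

```text
1.3 [[0.19266, 0.06691, 1.89695, -0.04666, 0.9957, 0.21346], [0.46752, 0.20542, 0.3316], [0.06722, 0.70368, 0.70438, 0.06453]]
```

```bash
cat > kin.py <<'E'
import numpy as np
from scipy.spatial.transform import Rotation as Ro
from scipy.optimize import least_squares
D=[([-.20632,.18147,1.60791,0,1.35383,-.20626],[.57477,0,.40387]),([.0326,.2372,1.5921,-.4319,1.3495,.1312],[.5742,.0771,.3924]),
([.15468,.22131,1.44778,.00852,1.46496,.15043],[.5754,.21019,.45984]),([.19266,.06691,1.89695,-.04666,.9957,.21346],[.46752,.20542,.3316])]
Rz=lambda a:Ro.from_rotvec([0,0,a]);Ry=lambda a:Ro.from_rotvec([0,a,0])
def fk(q,p):
    h,a1,d,a2,a3,d4,d6=p
    A=Rz(q[0]);B=A*Ry(q[1]);C=A*Ry(q[1]+q[2]);W=C*Rz(q[3])*Ry(q[4])*Rz(q[5]+np.pi/2)
    return A.apply([a1,d,h])+B.apply([0,0,a2])+C.apply([a3,0,d4])+W.apply([0,0,d6]),W
f=least_squares(lambda p:np.r_[np.concatenate([fk(q,p)[0]-x for q,x in D])*1000,(p-[.3,0,.118,.45,0,.45,.1])*.3],[.3,0,.118,.45,0,.45,.1])
PR=f.x
LO=np.array([-2.99,-.89,.3,-1.14,0,-3.12]);HI=np.array([2.99,2.07,2.58,4.28,2.63,3.12])
def ik(pos,Rm,seeds=None):
    best=None
    for s in (seeds or [[-.5,.5,1.7,-1,1.3,0],[-.5,.5,1.7,-1,1.3,2],[-.5,.5,1.7,-1,1.3,-2],[-.8,.5,1.7,3.8,1,1],[-.8,.5,1.7,3.8,1,-2]]):
        r=least_squares(lambda q:np.r_[(fk(q,PR)[0]-pos)*10,(Rm.inv()*fk(q,PR)[1]).as_rotvec()],s,bounds=(LO+.03,HI-.03),max_nfev=80)
        if best is None or r.cost<best.cost: best=r
        if best.cost<1e-6:break
    return best.x,best.cost**.5
O=np.array([.5246,-.2621,0]);CX=np.array([-.113,-.9936,0]);CY=np.array([.9936,-.113,0])
C2W=lambda x,y,z:O+x*CX+y*CY+np.array([0,0,z])
def pose(P,b,flip,yaw=0):   # tool pitched b rad below level, pointing to cupboard back; flip: tool x up(+1)/down(-1)
    cx=Rz(yaw).apply(CX);tz=np.cos(b)*cx+np.array([0,0,-np.sin(b)]);up=np.sin(b)*cx+np.array([0,0,np.cos(b)])
    x=flip*up;return P-.155*tz,Ro.from_matrix(np.c_[x,np.cross(tz,x),tz])
E
python3 - <<'E'
from kin import *
print(PR.round(4),abs(f.fun).max().round(2))
for name,y,z in(("beam eye-end",.055,.18),("beam low",.055,.075),("tmpl",-.055,.083)):
  for fl in(1,-1):
    for b in(0,20,30,40,50):
      print(name,fl,b,[ (ik(*pose(C2W(x,y,z),np.radians(b),fl))[1]).round(3) for x in(.056,-.1)])
E
```

```text
[3.140e-01 1.000e-04 1.178e-01 4.379e-01 8.570e-02 5.145e-01 1.455e-01] 0.04
beam eye-end 1 0 [np.float64(0.24), np.float64(0.274)]
beam eye-end 1 20 [np.float64(0.175), np.float64(0.086)]
beam eye-end 1 30 [np.float64(0.062), np.float64(0.0)]
beam eye-end 1 40 [np.float64(0.0), np.float64(0.0)]
beam eye-end 1 50 [np.float64(0.0), np.float64(0.0)]
beam eye-end -1 0 [np.float64(0.24), np.float64(0.274)]
beam eye-end -1 20 [np.float64(0.175), np.float64(0.086)]
beam eye-end -1 30 [np.float64(0.062), np.float64(0.0)]
beam eye-end -1 40 [np.float64(0.0), np.float64(0.0)]
beam eye-end -1 50 [np.float64(0.0), np.float64(0.0)]
beam low 1 0 [np.float64(0.233), np.float64(0.267)]
beam low 1 20 [np.float64(0.208), np.float64(0.101)]
beam low 1 30 [np.float64(0.106), np.float64(0.014)]
beam low 1 40 [np.float64(0.0), np.float64(0.0)]
beam low 1 50 [np.float64(0.0), np.float64(0.0)]
beam low -1 0 [np.float64(0.233), np.float64(0.267)]
beam low -1 20 [np.float64(0.208), np.float64(0.101)]
beam low -1 30 [np.float64(0.106), np.float64(0.014)]
beam low -1 40 [np.float64(0.0), np.float64(0.0)]
beam low -1 50 [np.float64(0.0), np.float64(0.0)]
tmpl 1 0 [np.float64(0.204), np.float64(0.243)]
tmpl 1 20 [np.float64(0.253), np.float64(0.107)]
tmpl 1 30 [np.float64(0.154), np.float64(0.031)]
tmpl 1 40 [np.float64(0.047), np.float64(0.0)]
tmpl 1 50 [np.float64(0.0), np.float64(0.0)]
tmpl -1 0 [np.float64(0.204), np.float64(0.243)]
tmpl -1 20 [np.float64(0.253), np.float64(0.107)]
tmpl -1 30 [np.float64(0.154), np.float64(0.031)]
tmpl -1 40 [np.float64(0.047), np.float64(0.0)]
tmpl -1 50 [np.float64(0.0), np.float64(0.0)]
```

```bash
cat >> kin.py <<'E'
def pick(P,ang,lam,flip):  # ang: heading of the eye direction on bench; tool leans lam towards eye; flip +1: tool x toward eye
    e=np.array([np.cos(ang),np.sin(ang),0]);tz=-np.sin(lam)*e+np.array([0,0,-np.cos(lam)])
    x=flip*(np.cos(lam)*e+np.array([0,0,-np.sin(lam)]));return P-.155*tz,Ro.from_matrix(np.c_[x,np.cross(tz,x),tz])
E
python3 - <<'E'
from kin import *
r=np.radians
for name,y,z in(("beam low",.055,.07),("tmpl",-.055,.08)):
  for yaw in(-15,0,15,30):
    for b in(35,40,45):
      print(name,yaw,b,[ (ik(*pose(C2W(x,y,z),r(b),1,r(yaw)))[1]).round(3) for x in(.056,-.06)])
S=[[.2,.5,1.7,0,1,q] for q in(-2.5,-1,.5,2)]
for n,P,a in(("beam",[.603,.287,.03],r(216.3)),("tmpl",[.498,.323,.012],r(-45))):
  for fl in(1,-1):
    for l in(30,40):
      q,c=ik(*pick(np.array(P),a,r(l),fl),seeds=S);print(n,fl,l,c.round(4),q.round(2))
for n,y,z in(("beam",.055,.07),("tmpl",-.055,.08)):
  for fl in(1,-1):
    q,c=ik(*pose(C2W(.056,y,z),r(45),fl));print(n,fl,c.round(3),q.round(2))
E
```

```text
beam low -15 35 [np.float64(0.0), np.float64(0.0)]
beam low -15 40 [np.float64(0.0), np.float64(0.0)]
beam low -15 45 [np.float64(0.0), np.float64(0.0)]
beam low 0 35 [np.float64(0.055), np.float64(0.0)]
beam low 0 40 [np.float64(0.002), np.float64(0.0)]
beam low 0 45 [np.float64(0.0), np.float64(0.0)]
beam low 15 35 [np.float64(0.145), np.float64(0.099)]
beam low 15 40 [np.float64(0.081), np.float64(0.043)]
beam low 15 45 [np.float64(0.017), np.float64(0.0)]
beam low 30 35 [np.float64(0.069), np.float64(0.161)]
beam low 30 40 [np.float64(0.112), np.float64(0.117)]
beam low 30 45 [np.float64(0.062), np.float64(0.05)]
tmpl -15 35 [np.float64(0.0), np.float64(0.0)]
tmpl -15 40 [np.float64(0.0), np.float64(0.0)]
tmpl -15 45 [np.float64(0.0), np.float64(0.0)]
tmpl 0 35 [np.float64(0.103), np.float64(0.026)]
tmpl 0 40 [np.float64(0.049), np.float64(0.0)]
tmpl 0 45 [np.float64(0.0), np.float64(0.0)]
tmpl 15 35 [np.float64(0.159), np.float64(0.135)]
tmpl 15 40 [np.float64(0.127), np.float64(0.079)]
tmpl 15 45 [np.float64(0.06), np.float64(0.022)]
tmpl 30 35 [np.float64(0.0), np.float64(0.111)]
tmpl 30 40 [np.float64(0.043), np.float64(0.143)]
tmpl 30 45 [np.float64(0.09), np.float64(0.083)]
beam 1 30 0.0 [ 0.16  0.46  1.87  0.62  0.4  -2.56]
beam 1 40 0.0 [0.12 0.46 1.97 1.34 0.33 2.98]
beam -1 30 0.0 [0.16 0.46 1.87 0.62 0.4  0.58]
beam -1 40 0.0 [ 0.12  0.46  1.97  1.34  0.33 -0.16]
tmpl 1 30 0.0 [0.16 0.68 1.55 0.44 1.27 2.31]
tmpl 1 40 0.0 [0.11 0.76 1.48 0.53 1.41 2.23]
tmpl -1 30 0.0 [ 0.16  0.68  1.55  0.44  1.27 -0.83]
tmpl -1 40 0.0 [ 0.11  0.76  1.48  0.53  1.41 -0.91]
beam 1 0.0 [-0.38  0.61  1.64 -1.01  0.94 -2.76]
beam -1 0.0 [-0.38  0.61  1.64 -1.01  0.94  0.38]
tmpl 1 0.0 [-0.44  0.42  1.93 -1.1   0.85 -2.68]
tmpl -1 0.0 [-0.44  0.42  1.93 -1.1   0.85  0.46]
```

```bash
cat >> kin.py <<'E'
def rows(targets,grip,cur=None,ms=.035,mt=6.5):
    from bench import ctrl
    o=ctrl.get_obs();w,x,y,z=o["eef_rot"];p,R=cur or (o["eef_pos"],Ro.from_quat([x,y,z,w]))
    print("t",round(o["time_s"],2),"q",o["q"].round(2))
    for P,T in targets:
        rv=(R.inv()*T).as_rotvec();n=max(1,int(np.ceil(max(np.linalg.norm(P-p)/ms,np.degrees(np.linalg.norm(rv))/mt))))
        q,c=ik(P,T,seeds=[list(np.clip(o["q"],LO+.04,HI-.04)),[0,.5,1.7,0,1,.4],[-.4,.6,1.64,-1,.94,.4]]);print("target",P.round(3),"n",n,"ik",q.round(2),c.round(4))
        out=[]
        for i in range(n):
            out.append(np.r_[R.inv().apply((P-p)/n)/.05,np.degrees(rv)/n/8,grip].round(2).tolist());R=R*Ro.from_rotvec(rv/n)
        p=P;print(out)
E
cat > go1.py <<'E'
from kin import *
e=np.radians(216.3)
G=pick(np.array([.6024,.287,.026]),e,np.radians(35),-1)
tz=G[1].apply([0,0,1])
rows([(G[0]-.11*tz,G[1]),G],0)
E
python3 go1.py
```

```text
t 1.3 q [ 0.19  0.07  1.9  -0.05  1.    0.21]
target [0.48  0.197 0.243] n 10 ik [0.07 0.16 2.07 0.72 0.48 0.43] 0.0
[[-0.02, -0.01, 0.18, -0.08, 0.34, 0.68, 0.0], [-0.03, -0.01, 0.18, -0.08, 0.34, 0.68, 0.0], [-0.03, -0.01, 0.18, -0.08, 0.34, 0.68, 0.0], [-0.04, -0.01, 0.17, -0.08, 0.34, 0.68, 0.0], [-0.05, -0.0, 0.17, -0.08, 0.34, 0.68, 0.0], [-0.06, -0.0, 0.17, -0.08, 0.34, 0.68, 0.0], [-0.07, 0.0, 0.17, -0.08, 0.34, 0.68, 0.0], [-0.08, 0.01, 0.16, -0.08, 0.34, 0.68, 0.0], [-0.08, 0.01, 0.16, -0.08, 0.34, 0.68, 0.0], [-0.09, 0.02, 0.15, -0.08, 0.34, 0.68, 0.0]]
target [0.531 0.234 0.153] n 4 ik [0.14 0.46 1.93 0.95 0.34 0.23] 0.0
[[-0.0, -0.0, 0.55, 0.0, -0.0, -0.0, 0.0], [-0.0, -0.0, 0.55, 0.0, -0.0, -0.0, 0.0], [-0.0, -0.0, 0.55, 0.0, -0.0, -0.0, 0.0], [-0.0, -0.0, 0.55, 0.0, -0.0, -0.0, 0.0]]
```

Emit:
drive_tool(
  commands=[
    [[-0.02,-0.01,0.18,-0.08,0.34,0.68,0],[-0.03,-0.01,0.18,-0.08,0.34,0.68,0],[-0.03,-0.01,0.18,-0.08,0.34,0.68,0],[-0.04,-0.01,0.17,-0.08,0.34,0.68,0],[-0.05,0,0.17,-0.08,0.34,0.68,0],[-0.06,0,0.17,-0.08,0.34,0.68,0],[-0.07,0,0.17,-0.08,0.34,0.68,0],[-0.08,0.01,0.16,-0.08,0.34,0.68,0],[-0.08,0.01,0.16,-0.08,0.34,0.68,0],[-0.09,0.02,0.15,-0.08,0.34,0.68,0]],
  ],
)

```text
time_s: 2.3
eef_pos: [0.4919, 0.1983, 0.2547]
eef_rot: [-0.092, 0.903, 0.298, 0.295]
wrist_force: [0.8, 0.5, -0.0]
opening: 1.0
```

Emit:
drive_tool(
  commands=[
    [[0,0,0,0,0,0,0],[0,0,0,0,0,0,0]],
  ],
)

```text
time_s: 2.5
eef_pos: [0.4912, 0.1987, 0.2546]
eef_rot: [-0.091, 0.903, 0.301, 0.293]
wrist_force: [-0.1, -0.9, 0.9]
opening: 1.003
```

```bash
sed -i 's/^rows.*//' go1.py
cat >> go1.py <<'E'
rows([G],0)
from bench import ctrl
import cv2
cv2.imwrite("pics/w1.png",ctrl.camera("wrist")["pixels"][:,:,::-1])
E
python3 go1.py
```

```text
t 2.5 q [0.07 0.16 2.05 0.71 0.49 0.44]
target [0.531 0.234 0.153] n 4 ik [0.14 0.46 1.93 0.95 0.34 0.23] 0.0
[[-0.08, -0.03, 0.57, 0.01, -0.02, 0.02, 0.0], [-0.08, -0.03, 0.57, 0.01, -0.02, 0.02, 0.0], [-0.08, -0.03, 0.57, 0.01, -0.02, 0.02, 0.0], [-0.08, -0.03, 0.57, 0.01, -0.02, 0.02, 0.0]]
```

View pics/w1.png

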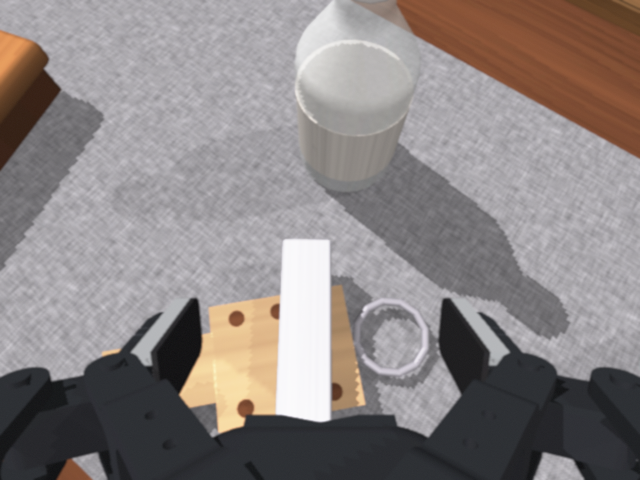

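The bar is centred between the fingers (x≈305 against 320), and its free end is at row 240. The template ring at (395,338) is near the right finger, so I'll go down with the fingers part closed.

Emit:
drive_tool(
  commands=[
    [[-0.08,-0.03,0.57,0.01,-0.02,0.02,90],[-0.08,-0.03,0.57,0.01,-0.02,0.02,90],[-0.08,-0.03,0.57,0.01,-0.02,0.02,90],[-0.08,-0.03,0.57,0.01,-0.02,0.02,90],[0,0,0,0,0,0,90],[0,0,0,0,0,0,90]],
  ],
)

```text
time_s: 3.15
eef_pos: [0.5303, 0.2354, 0.1524]
eef_rot: [-0.094, 0.906, 0.297, 0.287]
wrist_force: [-0.2, 1.0, -0.5]
opening: 0.646
```

Emit:
drive_tool(
  commands=[
    [[0,0,0,0,0,0,255],[0,0,0,0,0,0,255],[0,0,0,0,0,0,255],[0,0,0,0,0,0,255],[0,0,0,0,0,0,255],[0,0,0,0,0,0,255],[0,0,0,0,0,0,255]],
  ],
)

```text
time_s: 3.85
eef_pos: [0.5307, 0.2352, 0.1541]
eef_rot: [-0.094, 0.906, 0.296, 0.289]
wrist_force: [-3.3, -2.0, 8.0]
opening: 0.341
```

```bash
cat > go2.py <<'E'
from kin import *
from bench import ctrl
r=np.radians
o=ctrl.get_obs();w,x,y,z=o["eef_rot"];R=Ro.from_quat([x,y,z,w])
A=(o["eef_pos"]+[0,0,.07],R)
B=pick(np.array([.58,.12,.22]),r(230),r(0),-1)
C=pose(C2W(-.14,.055,.10),r(40),-1,r(-10))
rows([A,B,C],255)
E
python3 go2.py
```

```text
t 3.85 q [0.14 0.46 1.93 0.97 0.34 0.22]
target [0.531 0.235 0.224] n 2 ik [0.14 0.31 1.93 0.7  0.43 0.5 ] 0.0
[[0.4, 0.0, -0.57, 0.0, 0.0, 0.0, 255.0], [0.4, 0.0, -0.57, 0.0, 0.0, 0.0, 255.0]]
target [0.58  0.12  0.375] n 6 ik [0.   0.25 1.59 0.   1.3  0.7 ] 0.0
[[0.21, 0.41, -0.46, 0.09, -0.73, -0.28, 255.0], [0.15, 0.41, -0.49, 0.09, -0.73, -0.28, 255.0], [0.08, 0.41, -0.51, 0.09, -0.73, -0.28, 255.0], [0.01, 0.4, -0.52, 0.09, -0.73, -0.28, 255.0], [-0.05, 0.4, -0.52, 0.09, -0.73, -0.28, 255.0], [-0.12, 0.39, -0.51, 0.09, -0.73, -0.28, 255.0]]
target [ 0.629 -0.015  0.2  ] n 9 ik [-0.04  0.69  1.48 -0.86  1.37  0.61] 0.0
[[-0.16, 0.28, 0.39, -0.14, -0.68, -0.31, 255.0], [-0.13, 0.26, 0.41, -0.14, -0.68, -0.31, 255.0], [-0.11, 0.25, 0.43, -0.14, -0.68, -0.31, 255.0], [-0.07, 0.24, 0.44, -0.14, -0.68, -0.31, 255.0], [-0.04, 0.22, 0.45, -0.14, -0.68, -0.31, 255.0], [-0.01, 0.21, 0.46, -0.14, -0.68, -0.31, 255.0], [0.03, 0.21, 0.46, -0.14, -0.68, -0.31, 255.0], [0.06, 0.2, 0.46, -0.14, -0.68, -0.31, 255.0], [0.1, 0.19, 0.46, -0.14, -0.68, -0.31, 255.0]]
```

Emit:
drive_tool(
  commands=[
    [[0.2,0,-0.28,0,0,0,255],[0.3,0,-0.43,0,0,0,255],[0.3,0,-0.43,0,0,0,255],[0.21,0.41,-0.46,0.09,-0.73,-0.28,255],[0.15,0.41,-0.49,0.09,-0.73,-0.28,255],[0.08,0.41,-0.51,0.09,-0.73,-0.28,255],[0.01,0.4,-0.52,0.09,-0.73,-0.28,255],[-0.05,0.4,-0.52,0.09,-0.73,-0.28,255],[-0.12,0.39,-0.51,0.09,-0.73,-0.28,255],[0,0,0,0,0,0,255]],
  ],
)

```text
time_s: 4.85
eef_pos: [0.5819, 0.1175, 0.3773]
eef_rot: [0.002, 0.906, 0.423, 0.003]
wrist_force: [0.3, 0.1, -2.2]
opening: 0.341
```

```bash
sed -i 's/\[A,B,C\]/[C]/' go2.py; python3 go2.py
```

```text
t 4.85 q [-0.    0.24  1.59 -0.    1.3   0.7 ]
target [ 0.629 -0.015  0.2  ] n 9 ik [-0.04  0.69  1.48 -0.86  1.37  0.61] 0.0
[[-0.16, 0.27, 0.4, -0.14, -0.69, -0.31, 255.0], [-0.13, 0.25, 0.41, -0.14, -0.69, -0.31, 255.0], [-0.1, 0.24, 0.43, -0.14, -0.69, -0.31, 255.0], [-0.07, 0.23, 0.44, -0.14, -0.69, -0.31, 255.0], [-0.04, 0.22, 0.45, -0.14, -0.69, -0.31, 255.0], [-0.0, 0.21, 0.46, -0.14, -0.69, -0.31, 255.0], [0.03, 0.2, 0.46, -0.14, -0.69, -0.31, 255.0], [0.07, 0.19, 0.46, -0.14, -0.69, -0.31, 255.0], [0.1, 0.19, 0.46, -0.14, -0.69, -0.31, 255.0]]
```

Emit:
drive_tool(
  commands=[
    [[-0.16,0.27,0.4,-0.14,-0.69,-0.31,255],[-0.13,0.25,0.41,-0.14,-0.69,-0.31,255],[-0.1,0.24,0.43,-0.14,-0.69,-0.31,255],[-0.07,0.23,0.44,-0.14,-0.69,-0.31,255],[-0.04,0.22,0.45,-0.14,-0.69,-0.31,255],[0,0.21,0.46,-0.14,-0.69,-0.31,255],[0.03,0.2,0.46,-0.14,-0.69,-0.31,255],[0.07,0.19,0.46,-0.14,-0.69,-0.31,255],[0.1,0.19,0.46,-0.14,-0.69,-0.31,255],[0,0,0,0,0,0,255]],
  ],
)

```text
time_s: 5.85
eef_pos: [0.6242, -0.0137, 0.1898]
eef_rot: [0.25, 0.722, 0.546, -0.344]
wrist_force: [-0.9, 1.0, -2.5]
opening: 0.343
```

```bash
python3 - <<'E'
from bench import ctrl
import cv2,numpy as np,pickle
ims=[]
for n in("scene","side"):
    c=ctrl.camera(n);pickle.dump(c,open(n+"2.pkl","wb"));ims.append(c["pixels"][:,:,::-1])
cv2.imwrite("pics/a2.png",np.hstack([ims[0][60:340,90:400],ims[1][180:460,250:560]]) if 0 else cv2.resize(np.hstack([ims[0][60:340,60:370],ims[1][180:460,230:540]]),None,fx=1.28,fy=1.28))
E
python3 go2.py
```

```text
t 5.95 q [-0.04  0.69  1.48 -0.86  1.36  0.61]
target [ 0.629 -0.015  0.2  ] n 1 ik [-0.04  0.69  1.48 -0.86  1.37  0.61] 0.0
[[-0.12, 0.08, -0.06, -0.02, 0.02, 0.07, 255.0]]
```

View pics/a2.png

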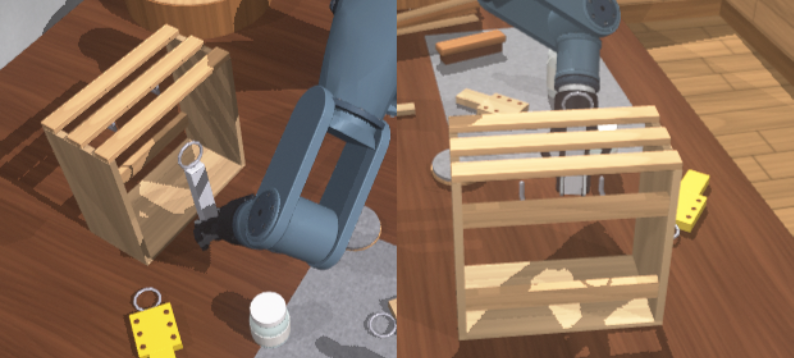

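The ring shows at scene (208,180) and side (371,260), upright in front of the far hook. I'll triangulate it and compare with the in-hand prediction.

```bash
cat > eye.py <<'E'
from kin import *
from h import *
Rg=Ro.from_quat([.906,.296,.289,-.094]);pg=np.array([.5307,.2352,.1541])
eye_t=Rg.inv().apply(np.array([.473,.192,.028])-pg);ex_t=Rg.inv().apply([-.806,-.592,0]);n_t=Rg.inv().apply([0,0,1])
def toC(X):X=np.asarray(X)-O;return np.array([X@CX,X@CY,X[2]])
def cur():
    from bench import ctrl
    o=ctrl.get_obs();w,x,y,z=o["eef_rot"];return o["eef_pos"],Ro.from_quat([x,y,z,w])
def tri(pts):
    A=[];b=[]
    for c,u,v in pts:
        M=np.linalg.inv(c["intrinsics"])@[u,v,1];d=c["R"].T@M;d/=np.linalg.norm(d);o=-c["R"].T@c["t"];Q=np.eye(3)-np.outer(d,d);A.append(Q);b.append(Q@o)
    x,res,*_=np.linalg.lstsq(np.vstack(A),np.hstack(b),rcond=None);return x,res**.5
E
python3 - <<'E'
from eye import *
p,R=cur();pe=p+R.apply(eye_t);print("pred eye",pe.round(4),"cup",toC(pe).round(4),"ex",R.apply(ex_t).round(3),"n",R.apply(n_t).round(3))
c=pickle.load(open("scene2.pkl","rb"));s=pickle.load(open("side2.pkl","rb"))
X,r=tri([(c,208.4,179.5),(s,370.6,259.7)]);print("tri",X.round(4),toC(X).round(4),r)
for n,k in(("scene",c),("side",s)):
    q=k["R"]@pe+k["t"];q=k["intrinsics"]@q;print(n,(q[:2]/q[2]).round(1))
    P=cloud(k);m=(np.linalg.norm(P-pe,axis=-1)<.032)&(P[...,2]>pe[2]-.015);print(m.sum(),P[m].mean(0).round(4) if m.any() else 0, np.argwhere(m)[:,::-1].mean(0))
    # lip tops
    for y in(.055,-.055):
        q=k["R"]@C2W(.04,y,.2415)+k["t"];q=k["intrinsics"]@q;print(" lip",y,(q[:2]/q[2]).round(1))
im=np.hstack([cv2.resize(c["pixels"][100:220,120:250],None,fx=3,fy=3),cv2.resize(s["pixels"][240:360,300:430],None,fx=3,fy=3)])
cv2.imwrite("pics/c2.png",im[:,:,::-1])
E
```

```text
pred eye [ 0.59   -0.1392  0.2554] cup [-0.1295  0.0511  0.2554] ex [-0.011 -0.078  0.997] n [0.28  0.957 0.078]
tri [ 0.589  -0.1371  0.2588] [-0.1315  0.0498  0.2588] [0.00105163]
scene [207.8 180.4]
97 [ 0.5894 -0.1401  0.2619] [207.01030928 177.86597938]
 lip 0.055 [146.9 154. ]
 lip -0.055 [181.3 125.2]
side [371.7 261.8]
99 [ 0.5866 -0.1424  0.2678] [370.74747475 257.35353535]
 lip 0.055 [389.9 318.3]
 lip -0.055 [327.4 321.9]
```

View pics/c2.png

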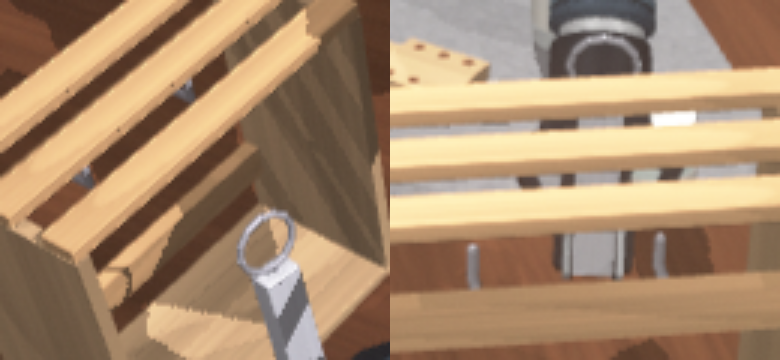

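Run:
```python
from eye import *
p,R=cur();e=toC(p+R.apply(eye_t))+[0,-.0005,.0015]
T=[]
for tgt in((-.08,.055,.229),(.02,.055,.229),(.056,.055,.229)):
    d=np.array(tgt)-e;T.append((p+d[0]*CX+d[1]*CY+[0,0,d[2]],R))
rows(T,255,cur=(p,R),ms=.025)
```

```text
t 5.95 q [-0.04  0.69  1.48 -0.86  1.36  0.61]
target [ 0.624 -0.062  0.166] n 3 ik [-0.11  0.73  1.5  -0.91  1.28  0.61] 0.0
[[-0.06, 0.09, 0.36, 0.0, 0.0, 0.0, 255.0], [-0.06, 0.09, 0.36, 0.0, 0.0, 0.0, 255.0], [-0.06, 0.09, 0.36, 0.0, 0.0, 0.0, 255.0]]
target [ 0.613 -0.162  0.166] n 5 ik [-0.27  0.71  1.53 -0.98  1.18  0.55] 0.0
[[-0.25, 0.07, 0.3, 0.0, -0.0, 0.0, 255.0], [-0.25, 0.07, 0.3, 0.0, -0.0, 0.0, 255.0], [-0.25, 0.07, 0.3, 0.0, -0.0, 0.0, 255.0], [-0.25, 0.07, 0.3, 0.0, -0.0, 0.0, 255.0], [-0.25, 0.07, 0.3, 0.0, -0.0, 0.0, 255.0]]
target [ 0.609 -0.198  0.166] n 2 ik [-0.32  0.71  1.53 -1.01  1.14  0.52] 0.0
[[-0.23, 0.06, 0.27, 0.0, 0.0, 0.0, 255.0], [-0.23, 0.06, 0.27, 0.0, 0.0, 0.0, 255.0]]
```

Emit:
drive_tool(
  commands=[
    [[-0.06,0.09,0.36,0,0,0,255],[-0.06,0.09,0.36,0,0,0,255],[-0.06,0.09,0.36,0,0,0,255],[-0.25,0.07,0.3,0,0,0,255],[-0.25,0.07,0.3,0,0,0,255],[-0.25,0.07,0.3,0,0,0,255],[-0.25,0.07,0.3,0,0,0,255],[-0.25,0.07,0.3,0,0,0,255],[0,0,0,0,0,0,255],[0,0,0,0,0,0,255]],
  ],
)

```text
time_s: 6.95
eef_pos: [0.6151, -0.1621, 0.1668]
eef_rot: [0.252, 0.724, 0.544, -0.342]
wrist_force: [-0.8, 0.2, -2.2]
opening: 0.341
```

```bash
cat > ins.py <<'E'
from eye import *
from bench import ctrl
import sys
y=float(sys.argv[1]);corr=np.array(eval(sys.argv[2]));tg=eval(sys.argv[3])
if len(sys.argv)>4: exec(open(sys.argv[4]).read())
p,R=cur();e=toC(p+R.apply(eye_t))+corr;print("eye cup",e.round(4),"ex",R.apply(ex_t).round(3))
T=[]
for x,z in tg:
    d=np.array([x,y,z])-e;T.append((p+d[0]*CX+d[1]*CY+[0,0,d[2]],R))
rows(T,255,cur=(p,R),ms=.02)
c=ctrl.camera("scene");s=ctrl.camera("side")
def crop(k,X):
    q=k["intrinsics"]@(k["R"]@X+k["t"]);u,v=(q[:2]/q[2]).astype(int);return cv2.resize(k["pixels"][v-60:v+60,u-65:u+65],None,fx=3,fy=3)
H=C2W(.04,y,.235);cv2.imwrite("pics/last.png",np.hstack([crop(c,H),crop(s,H)])[:,:,::-1])
E
python3 ins.py .055 "[0,-.0005,.0015]" "[(.057,.229),(.057,.202)]"; cp pics/last.png pics/i1.png
```

```text
eye cup [0.0199 0.0569 0.2305] ex [-0.013 -0.076  0.997]
t 6.95 q [-0.27  0.71  1.52 -0.98  1.18  0.54]
target [ 0.609 -0.199  0.165] n 2 ik [-0.32  0.71  1.53 -1.01  1.14  0.52] 0.0
[[-0.22, 0.05, 0.29, 0.0, 0.0, 0.0, 255.0], [-0.22, 0.05, 0.29, 0.0, 0.0, 0.0, 255.0]]
target [ 0.609 -0.199  0.138] n 2 ik [-0.32  0.76  1.52 -1.02  1.12  0.56] 0.0
[[0.21, 0.0, 0.17, 0.0, 0.0, 0.0, 255.0], [0.21, 0.0, 0.17, 0.0, 0.0, 0.0, 255.0]]
```

View pics/i1.png

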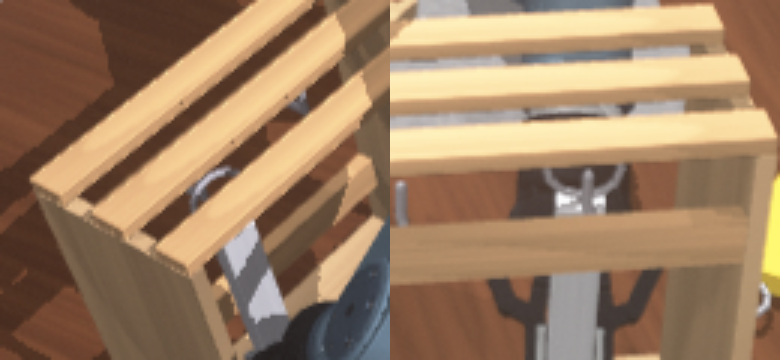

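The side crop shows the lip (x≈587) centred in the ring (x≈583). Next I'll pass the ring over the lip and lower it.

Emit:
drive_tool(
  commands=[
    [[-0.22,0.05,0.29,0,0,0,255],[-0.22,0.05,0.29,0,0,0,255],[0,0,0,0,0,0,255],[0.1,0,0.09,0,0,0,255],[0.1,0,0.09,0,0,0,255],[0.1,0,0.09,0,0,0,255],[0,0,0,0,0,0,255]],
  ],
)

```text
time_s: 7.75
eef_pos: [0.6092, -0.1973, 0.1433]
eef_rot: [0.251, 0.723, 0.545, -0.342]
wrist_force: [-0.5, -0.5, -2.2]
opening: 0.34
```

```bash
python3 ins.py .055 "[0,-.0005,.0015]" "[(.057,.202)]"; cp pics/last.png pics/i2.png
```

```text
eye cup [0.0557 0.0555 0.207 ] ex [-0.01  -0.077  0.997]
t 7.75 q [-0.32  0.75  1.52 -1.02  1.12  0.55]
target [ 0.609 -0.199  0.138] n 1 ik [-0.32  0.76  1.52 -1.02  1.12  0.56] 0.0
[[0.06, -0.0, 0.09, 0.0, 0.0, 0.0, 255.0]]
```

View pics/i2.png

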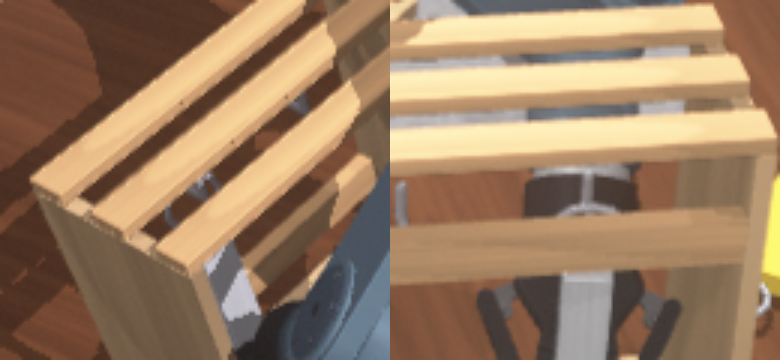

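Emit:
drive_tool(
  commands=[
    [[0.04,0,0.05,0,0,0,255],[0,0,0,0,0,0,255],[0,0,0,0,0,0,255]],
  ],
)

```text
time_s: 8.15
eef_pos: [0.6097, -0.1985, 0.1422]
eef_rot: [0.253, 0.723, 0.545, -0.341]
wrist_force: [-0.1, -0.4, -1.8]
opening: 0.339
```

Emit:
drive_tool(
  commands=[
    [[0,0,0,0,0,0,170],[0,0,0,0,0,0,150],[0,0,0,0,0,0,130],[0,0,0,0,0,0,110],[0,0,0,0,0,0,90],[0,0,0,0,0,0,90],[0,0,0,0,0,0,90]],
  ],
)

```text
time_s: 8.85
eef_pos: [0.6097, -0.1986, 0.1421]
eef_rot: [0.253, 0.723, 0.545, -0.342]
wrist_force: [0.2, -0.1, -0.3]
opening: 0.646
```

Emit:
drive_tool(
  commands=[
    [[0,0,-0.2,0,0,0,90],[0,0,-0.3,0,0,0,90],[0,0,-0.4,0,0,0,90],[0,0,-0.5,0,0,0,90],[0,0,-0.5,0,0,0,90],[0,0,-0.6,0,0,0,90],[0,0,-0.6,0,0,0,90],[0,0,-0.6,0,0,0,90],[0,0,-0.6,0,0,0,90],[0,0,0,0,0,0,90]],
  ],
)

```text
time_s: 9.85
eef_pos: [0.6584, -0.0364, 0.2841]
eef_rot: [0.255, 0.723, 0.545, -0.339]
wrist_force: [0.3, -1.0, 0.6]
opening: 0.645
```

Run:
```python
from eye import *
from bench import ctrl
c=ctrl.camera("scene");pickle.dump(c,open("scene3.pkl","wb"))
s=ctrl.camera("side");pickle.dump(s,open("side3.pkl","wb"))
im=[]
for k,n in((c,"scene"),(s,"side")):
    P=cloud(k);hsv=cv2.cvtColor(k["pixels"],cv2.COLOR_RGB2HSV)
    C=np.stack([(P-O)@CX,(P-O)@CY,P[...,2]],-1)
    m=(C[...,0]>.02)&(C[...,0]<.068)&(abs(C[...,1]-.055)<.04)&(C[...,2]>.02)&(C[...,2]<.19)&(k["depth"]>0)
    print(n,"beam?",m.sum(),C[m].min(0).round(3) if m.any() else 0,C[m].max(0).round(3) if m.any() else 0,np.median(C[m],0).round(3) if m.any() else 0)
    m=(P[...,2]>.008)&(P[...,2]<.025)&(hsv[...,1]>60)&(abs(P[...,0]-.55)<.12)&(abs(P[...,1]-.28)<.11)&(k["depth"]>0)
    m=cv2.morphologyEx(m.astype(np.uint8),cv2.MORPH_OPEN,np.ones((3,3)))
    kk,l,st,_=cv2.connectedComponentsWithStats(m)
    for i in range(1,kk):
        if st[i,4]>60:
            X=P[l==i];print("tm",st[i],rect(X[:,:2]),np.median(X[:,2]).round(4))
            mu=X[:,:2].mean(0);w,V=np.linalg.eigh(np.cov((X[:,:2]-mu).T));print(" mean",mu.round(4),"axis",np.degrees(np.arctan2(V[1,1],V[0,1])).round(1))
im=cv2.resize(c["pixels"][240:350,330:450],None,fx=3.2,fy=3.2);H=C2W(.04,.055,.15)
def crop(k,X):
    q=k["intrinsics"]@(k["R"]@X+k["t"]);u,v=(q[:2]/q[2]).astype(int);return cv2.resize(k["pixels"][v-55:v+55,u-60:u+60],None,fx=3.2,fy=3.2)
cv2.imwrite("pics/t3.png",np.hstack([im,crop(s,H)])[:,:,::-1])
```

```text
scene beam? 387 [0.043 0.039 0.028] [0.053 0.071 0.155] [0.048 0.056 0.095]
tm [ 364  283   69   40 1599] [528.7 289.7  75.4 152.2  46. ] 0.0157
 mean [0.5377 0.2825] axis 136.7
side beam? 450 [0.048 0.039 0.029] [0.068 0.07  0.185] [0.066 0.049 0.138]
tm [277 250  56  20 650] [527.2 288.4  79.3 158.8  49.5] 0.0189
 mean [0.5314 0.2841] axis 144.2
```

View pics/t3.png

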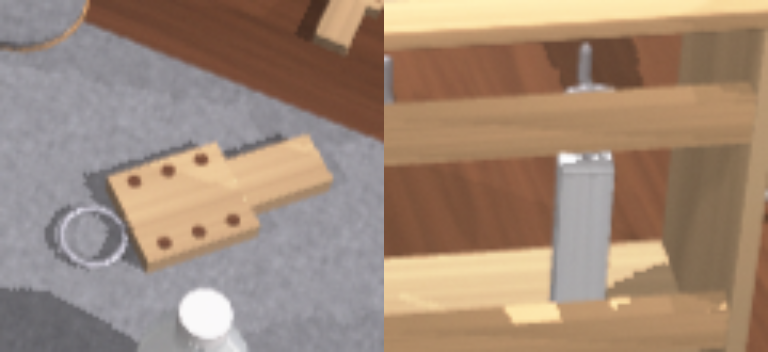

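The beam hangs plumb on the far hook, with its bottom at z≈0.028 as expected. The template is clear, with its ring at crop (91,237) and its neck pointing up and right. Next is the template pick.

```bash
cat > go4.py <<'E'
from kin import *
import sys
r=np.radians
G=pick(np.array([.4985,.3189,.024]),r(-44),r(35),-1);tz=G[1].apply([0,0,1])
B=pick(np.array([.57,.15,.22]),r(-90),r(10),-1)
H=(G[0]-.10*tz,G[1])
rows({"1":[B,H],"2":[H,G],"3":[G]}[sys.argv[1]],60)
for b,yw in((40,-15),(40,-10),(42,-10),(42,-12)):
    print(b,yw,[ik(*pose(C2W(x,-.055,z),r(b),-1,r(yw)),seeds=[[-.4,.5,1.8,-1,.9,.4]]) for x,z in((.056,.09),(.056,.062))])
E
python3 go4.py 1
```

```text
t 9.95 q [-0.07  0.62  1.4  -0.86  1.44  0.47]
target [0.57  0.123 0.373] n 10 ik [-0.04  0.22  1.63  0.18  1.3  -0.08] 0.0
[[0.03, -0.26, -0.32, -0.08, 0.75, -0.2, 60.0], [0.07, -0.25, -0.32, -0.08, 0.75, -0.2, 60.0], [0.11, -0.25, -0.31, -0.08, 0.75, -0.2, 60.0], [0.15, -0.24, -0.3, -0.08, 0.75, -0.2, 60.0], [0.18, -0.23, -0.29, -0.08, 0.75, -0.2, 60.0], [0.22, -0.22, -0.27, -0.08, 0.75, -0.2, 60.0], [0.25, -0.22, -0.24, -0.08, 0.75, -0.2, 60.0], [0.28, -0.21, -0.22, -0.08, 0.75, -0.2, 60.0], [0.31, -0.2, -0.19, -0.08, 0.75, -0.2, 60.0], [0.33, -0.18, -0.16, -0.08, 0.75, -0.2, 60.0]]
target [0.604 0.217 0.233] n 9 ik [ 0.06  0.63  1.43  0.44  1.53 -0.86] 0.0
[[0.15, 0.07, 0.34, 0.25, 0.33, -0.59, 60.0], [0.13, 0.1, 0.35, 0.25, 0.33, -0.59, 60.0], [0.1, 0.12, 0.35, 0.25, 0.33, -0.59, 60.0], [0.08, 0.14, 0.35, 0.25, 0.33, -0.59, 60.0], [0.05, 0.16, 0.34, 0.25, 0.33, -0.59, 60.0], [0.02, 0.17, 0.34, 0.25, 0.33, -0.59, 60.0], [-0.01, 0.18, 0.33, 0.25, 0.33, -0.59, 60.0], [-0.04, 0.19, 0.33, 0.25, 0.33, -0.59, 60.0], [-0.07, 0.2, 0.32, 0.25, 0.33, -0.59, 60.0]]
40 -15 [(array([-0.388975
[... 355 characters left out ...]
t64(1.6364450746245822e-11)), (array([-0.39118231,  0.55346527,  1.82576525, -1.10111469,  1.02455252,
        0.63692497]), np.float64(1.573112390641058e-11))]
42 -10 [(array([-0.404257  ,  0.47954433,  1.8347803 , -1.03918099,  1.0280338 ,
        0.54755421]), np.float64(5.467319369844654e-13)), (array([-0.404257  ,  0.53603626,  1.82981823, -1.06698209,  1.00252516,
        0.60025637]), np.float64(8.95253757360362e-14))]
42 -12 [(array([-0.40280452,  0.49179356,  1.81476254, -1.01888063,  1.0550514 ,
        0.55588854]), np.float64(2.6375638956826937e-12)), (array([-0.40280452,  0.5474479 ,  1.80984419, -1.04432456,  1.02899508,
        0.6063128 ]), np.float64(6.318208568354489e-12))]
```

Emit:
drive_tool(
  commands=[
    [[0.03,-0.26,-0.32,-0.08,0.75,-0.2,60],[0.07,-0.25,-0.32,-0.08,0.75,-0.2,60],[0.11,-0.25,-0.31,-0.08,0.75,-0.2,60],[0.15,-0.24,-0.3,-0.08,0.75,-0.2,60],[0.18,-0.23,-0.29,-0.08,0.75,-0.2,60],[0.22,-0.22,-0.27,-0.08,0.75,-0.2,60],[0.25,-0.22,-0.24,-0.08,0.75,-0.2,60],[0.28,-0.21,-0.22,-0.08,0.75,-0.2,60],[0.31,-0.2,-0.19,-0.08,0.75,-0.2,60],[0.33,-0.18,-0.16,-0.08,0.75,-0.2,60]],
  ],
)

```text
time_s: 10.95
eef_pos: [0.5687, 0.1221, 0.3713]
eef_rot: [-0.064, 0.703, 0.706, 0.064]
wrist_force: [0.8, 0.1, 0.1]
opening: 0.764
```

Emit:
drive_tool(
  commands=[
    [[0.15,0.07,0.34,0.25,0.33,-0.59,60],[0.13,0.1,0.35,0.25,0.33,-0.59,60],[0.1,0.12,0.35,0.25,0.33,-0.59,60],[0.08,0.14,0.35,0.25,0.33,-0.59,60],[0.05,0.16,0.34,0.25,0.33,-0.59,60],[0.02,0.17,0.34,0.25,0.33,-0.59,60],[-0.01,0.18,0.33,0.25,0.33,-0.59,60],[-0.04,0.19,0.33,0.25,0.33,-0.59,60],[-0.07,0.2,0.32,0.25,0.33,-0.59,60],[0,0,0,0,0,0,60]],
  ],
)

```text
time_s: 11.95
eef_pos: [0.6013, 0.2167, 0.2285]
eef_rot: [-0.285, 0.357, 0.883, 0.111]
wrist_force: [0.1, 0.3, -0.9]
opening: 0.765
```

```bash
python3 go4.py 2 | head -5
```

```text
t 11.95 q [ 0.06  0.63  1.43  0.44  1.53 -0.86]
target [0.604 0.217 0.233] n 1 ik [ 0.06  0.63  1.43  0.44  1.53 -0.86] 0.0
[[0.03, 0.04, -0.09, -0.04, -0.07, -0.02, 60.0]]
target [0.562 0.257 0.151] n 3 ik [ 0.13  0.7   1.51  0.48  1.36 -0.88] 0.0
[[-0.0, 0.0, 0.67, 0.0, 0.0, -0.0, 60.0], [-0.0, 0.0, 0.67, 0.0, 0.0, -0.0, 60.0], [-0.0, 0.0, 0.67, 0.0, 0.0, -0.0, 60.0]]
```

Emit:
drive_tool(
  commands=[
    [[0.03,0.04,-0.09,-0.04,-0.07,-0.02,60],[0,0,0.5,0,0,0,60],[0,0,0.5,0,0,0,60],[0,0,0.4,0,0,0,60],[0,0,0.4,0,0,0,60],[0,0,0.2,0,0,0,60],[0,0,0,0,0,0,60],[0,0,0,0,0,0,60]],
  ],
)

```text
time_s: 12.75
eef_pos: [0.565, 0.2569, 0.1562]
eef_rot: [-0.275, 0.357, 0.885, 0.115]
wrist_force: [0.1, -0.1, -0.2]
opening: 0.766
```

```bash
python3 go4.py 3 | head -3
python3 - <<'E'
from bench import ctrl
import cv2
cv2.imwrite("pics/w4.png",ctrl.camera("wrist")["pixels"][:,:,::-1])
E
```

```text
t 12.75 q [ 0.13  0.7   1.51  0.47  1.36 -0.88]
target [0.562 0.257 0.151] n 1 ik [ 0.13  0.7   1.51  0.48  1.36 -0.88] 0.0
[[-0.03, -0.03, 0.11, 0.04, 0.04, 0.02, 60.0]]
```

View pics/w4.png

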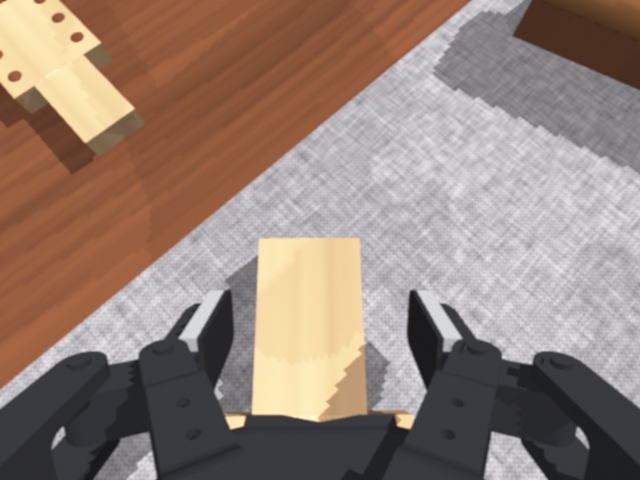

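The neck is centred between the fingers (x≈310 against 320). I'll finish the descent and close.

Emit:
drive_tool(
  commands=[
    [[-0.03,-0.03,0.1,0.04,0.04,0.02,60],[0,0,0,0,0,0,90],[0,0,0,0,0,0,110]],
  ],
)

```text
time_s: 13.1
eef_pos: [0.5621, 0.2572, 0.15]
eef_rot: [-0.28, 0.357, 0.884, 0.112]
wrist_force: [-0.0, -0.2, 0.9]
opening: 0.567
```

Emit:
drive_tool(
  commands=[
    [[0,0,0,0,0,0,255],[0,0,0,0,0,0,255],[0,0,0,0,0,0,255],[0,0,0,0,0,0,255],[0,0,0,0,0,0,255]],
  ],
)

```text
time_s: 13.6
eef_pos: [0.5624, 0.2573, 0.1504]
eef_rot: [-0.279, 0.357, 0.884, 0.113]
wrist_force: [1.7, -0.9, 2.9]
opening: 0.452
```

```bash
cat > go5.py <<'E'
from kin import *
from bench import ctrl
import sys
r=np.radians
o=ctrl.get_obs();print(repr(o["eef_pos"]),repr(o["eef_rot"]),o["wrist_force"])
w,x,y,z=o["eef_rot"];R=Ro.from_quat([x,y,z,w])
A=(o["eef_pos"]+[0,0,.08],R)
B=pick(np.array([.55,.13,.24]),r(-110+180),r(0),-1) if 0 else pick(np.array([.55,.13,.24]),r(-85),r(5),-1)
C=pose(C2W(-.15,-.055,.11),r(40),-1,r(-14))
rows({"1":[A,B,C],"2":[C]}[sys.argv[1]],255)
E
python3 go5.py 1
```

```text
array([0.56241749, 0.25730072, 0.15036527]) array([-0.27913307,  0.35709372,  0.88425742,  0.11250611]) [ 1.73632048 -0.92670908  2.91804113]
t 13.6 q [ 0.13  0.7   1.51  0.48  1.36 -0.88]
target [0.562 0.257 0.23 ] n 3 ik [ 0.13  0.58  1.51  0.47  1.47 -0.82] 0.0
[[0.31, -0.0, -0.44, 0.0, 0.0, 0.0, 255.0], [0.31, -0.0, -0.44, 0.0, 0.0, 0.0, 255.0], [0.31, -0.0, -0.44, 0.0, 0.0, 0.0, 255.0]]
target [0.551 0.117 0.394] n 8 ik [-0.03  0.16  1.65  0.09  1.34 -0.13] 0.0
[[0.05, -0.27, -0.46, -0.22, -0.45, 0.61, 255.0], [-0.0, -0.26, -0.47, -0.22, -0.45, 0.61, 255.0], [-0.05, -0.24, -0.48, -0.22, -0.45, 0.61, 255.0], [-0.1, -0.22, -0.48, -0.22, -0.45, 0.61, 255.0], [-0.15, -0.2, -0.48, -0.22, -0.45, 0.61, 255.0], [-0.2, -0.17, -0.48, -0.22, -0.45, 0.61, 255.0], [-0.24, -0.13, -0.47, -0.22, -0.45, 0.61, 255.0], [-0.28, -0.1, -0.45, -0.22, -0.45, 0.61, 255.0]]
target [0.528 0.004 0.21 ] n 10 ik [-0.02  0.52  1.73 -0.83  1.37  0.72] 0.0
[[-0.25, -0.06, 0.35, 0.13, -0.68, 0.31, 255.0], [-0.22, -0.05, 0.37, 0.13, -0.68, 0.31, 255.0], [-0.18, -0.03, 0.39, 0.13, -0.68, 0.31, 255.0], [-0.15, -0.02, 0.41, 0.13, -0.68, 0.31, 255.0], [-0.11, -0.01, 0.42, 0.13, -0.68, 0.31, 255.0], [-0.07, 0.01, 0.43, 0.13, -0.68, 0.31, 255.0], [-0.03, 0.02, 0.43, 0.13, -0.68, 0.31, 255.0], [0.01, 0.02, 0.43, 0.13, -0.68, 0.31, 255.0], [0.06, 0.03, 0.43, 0.13, -0.68, 0.31, 255.0], [0.1, 0.03, 0.42, 0.13, -0.68, 0.31, 255.0]]
```

Emit:
drive_tool(
  commands=[
    [[0.2,0,-0.28,0,0,0,255],[0.31,0,-0.44,0,0,0,255],[0.4,0,-0.57,0,0,0,255],[0.05,-0.27,-0.46,-0.22,-0.45,0.61,255],[0,-0.26,-0.47,-0.22,-0.45,0.61,255],[-0.05,-0.24,-0.48,-0.22,-0.45,0.61,255],[-0.1,-0.22,-0.48,-0.22,-0.45,0.61,255],[-0.15,-0.2,-0.48,-0.22,-0.45,0.61,255],[-0.2,-0.17,-0.48,-0.22,-0.45,0.61,255],[-0.24,-0.13,-0.47,-0.22,-0.45,0.61,255]],
  ],
)

```text
time_s: 14.6
eef_pos: [0.5516, 0.1342, 0.3735]
eef_rot: [-0.064, 0.643, 0.762, 0.038]
wrist_force: [0.0, -0.3, -0.8]
opening: 0.449
```

Emit:
drive_tool(
  commands=[
    [[-0.28,-0.1,-0.45,-0.22,-0.45,0.61,255],[0,0,0,0,0,0,255]],
  ],
)

```text
time_s: 14.8
eef_pos: [0.5511, 0.1161, 0.3965]
eef_rot: [-0.029, 0.676, 0.736, 0.029]
wrist_force: [0.6, 0.7, -0.8]
opening: 0.451
```

```bash
python3 go5.py 2
```

```text
array([0.55108995, 0.11609515, 0.39652438]) array([-0.02929725,  0.67595226,  0.73578443,  0.02918023]) [ 0.56171368  0.65091411 -0.81952126]
t 14.8 q [-0.02  0.16  1.65  0.08  1.34 -0.13]
target [0.528 0.004 0.21 ] n 10 ik [-0.02  0.52  1.73 -0.83  1.37  0.72] 0.0
[[-0.25, -0.07, 0.35, 0.13, -0.67, 0.3, 255.0], [-0.22, -0.05, 0.38, 0.13, -0.67, 0.3, 255.0], [-0.18, -0.03, 0.4, 0.13, -0.67, 0.3, 255.0], [-0.15, -0.02, 0.41, 0.13, -0.67, 0.3, 255.0], [-0.11, -0.01, 0.42, 0.13, -0.67, 0.3, 255.0], [-0.07, 0.01, 0.43, 0.13, -0.67, 0.3, 255.0], [-0.02, 0.01, 0.44, 0.13, -0.67, 0.3, 255.0], [0.02, 0.02, 0.44, 0.13, -0.67, 0.3, 255.0], [0.06, 0.03, 0.43, 0.13, -0.67, 0.3, 255.0], [0.1, 0.03, 0.42, 0.13, -0.67, 0.3, 255.0]]
```

Emit:
drive_tool(
  commands=[
    [[-0.25,-0.07,0.35,0.13,-0.67,0.3,255],[-0.22,-0.05,0.38,0.13,-0.67,0.3,255],[-0.18,-0.03,0.4,0.13,-0.67,0.3,255],[-0.15,-0.02,0.41,0.13,-0.67,0.3,255],[-0.11,-0.01,0.42,0.13,-0.67,0.3,255],[-0.07,0.01,0.43,0.13,-0.67,0.3,255],[-0.02,0.01,0.44,0.13,-0.67,0.3,255],[0.02,0.02,0.44,0.13,-0.67,0.3,255],[0.06,0.03,0.43,0.13,-0.67,0.3,255],[0.1,0.03,0.42,0.13,-0.67,0.3,255]],
  ],
)

```text
time_s: 15.8
eef_pos: [0.5261, 0.0062, 0.2044]
eef_rot: [0.237, 0.742, 0.52, -0.35]
wrist_force: [-0.2, -0.4, -1.8]
opening: 0.446
```

Emit:
drive_tool(
  commands=[
    [[0,0,0,0,0,0,255],[0,0,0,0,0,0,255]],
  ],
)

```text
time_s: 16.0
eef_pos: [0.5265, 0.0065, 0.205]
eef_rot: [0.235, 0.742, 0.522, -0.348]
wrist_force: [-0.6, 0.9, -1.8]
opening: 0.448
```

```bash
cat > tm.py <<'E'
Rg=Ro.from_quat([.35709,.88426,.11251,-.27913]);pg=np.array([.56242,.2573,.15037])
h=np.radians(-44);eye_t=Rg.inv().apply(np.array([.6012,.2195,.009])-pg);ex_t=Rg.inv().apply([np.cos(h),np.sin(h),0]);n_t=Rg.inv().apply([0,0,1])
E
python3 - <<'E'
from eye import *
from bench import ctrl
exec(open("tm.py").read())
p,R=cur();pe=p+R.apply(eye_t);print("pred eye",pe.round(4),"cup",toC(pe).round(4),"ex",R.apply(ex_t).round(3),"n",R.apply(n_t).round(3),ctrl.get_obs()["q"].round(2))
ims=[]
for n in("scene","side"):
    k=ctrl.camera(n);pickle.dump(k,open(n+"5.pkl","wb"))
    q=k["intrinsics"]@(k["R"]@pe+k["t"]);u,v=q[:2]/q[2];print(n,u.round(1),v.round(1),"crop origin",int(u)-65,int(v)-60)
    u,v=int(u),int(v);ims.append(cv2.resize(k["pixels"][v-60:v+60,u-65:u+65],None,fx=3,fy=3))
cv2.imwrite("pics/c5.png",np.hstack(ims)[:,:,::-1])
E
```

```text
pred eye [ 0.4767 -0.1305  0.2459] cup [-0.1253 -0.0625  0.2459] ex [-0.019 -0.091  0.996] n [0.344 0.935 0.092] [-0.01  0.53  1.73 -0.82  1.36  0.72]
scene 241.1 150.2 crop origin 176 90
side 314.6 269.9 crop origin 249 209
```

View pics/c5.png

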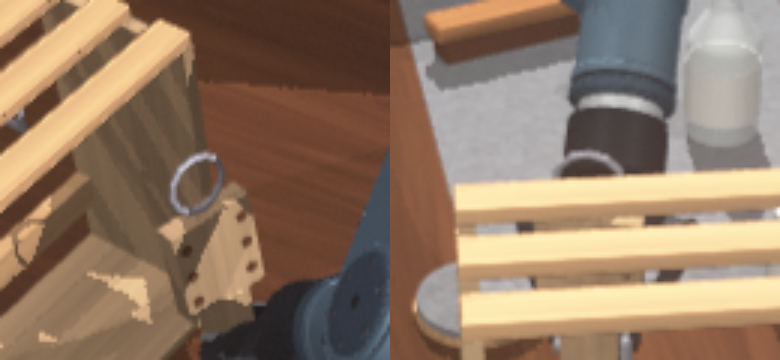

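The ring is within about 1 pixel of the prediction in both views. I'll use a +1.5 mm y correction and insert.

```bash
python3 ins.py -.055 "[0,.0015,0]" "[(-.08,.229),(.02,.229),(.057,.229)]" tm.py
```

```text
eye cup [-0.1254 -0.0603  0.2476] ex [-0.023 -0.09   0.996]
t 16.1 q [-0.01  0.53  1.73 -0.82  1.36  0.72]
target [ 0.528 -0.039  0.188] n 3 ik [-0.09  0.55  1.74 -0.87  1.29  0.71] 0.0
[[-0.09, 0.11, 0.3, 0.0, 0.0, 0.0, 255.0], [-0.09, 0.11, 0.3, 0.0, 0.0, 0.0, 255.0], [-0.09, 0.11, 0.3, 0.0, 0.0, 0.0, 255.0]]
target [ 0.516 -0.139  0.188] n 6 ik [-0.28  0.53  1.78 -0.97  1.17  0.63] 0.0
[[-0.21, 0.08, 0.25, 0.0, 0.0, 0.0, 255.0], [-0.21, 0.08, 0.25, 0.0, 0.0, 0.0, 255.0], [-0.21, 0.08, 0.25, 0.0, 0.0, 0.0, 255.0], [-0.21, 0.08, 0.25, 0.0, 0.0, 0.0, 255.0], [-0.21, 0.08, 0.25, 0.0, 0.0, 0.0, 255.0], [-0.21, 0.08, 0.25, 0.0, 0.0, 0.0, 255.0]]
target [ 0.512 -0.175  0.188] n 2 ik [-0.34  0.53  1.78 -1.    1.13  0.6 ] 0.0
[[-0.23, 0.09, 0.27, 0.0, 0.0, 0.0, 255.0], [-0.23, 0.09, 0.27, 0.0, 0.0, 0.0, 255.0]]
```

Emit:
drive_tool(
  commands=[
    [[-0.09,0.11,0.3,0,0,0,255],[-0.09,0.11,0.3,0,0,0,255],[-0.09,0.11,0.3,0,0,0,255],[-0.21,0.08,0.25,0,0,0,255],[-0.21,0.08,0.25,0,0,0,255],[-0.21,0.08,0.25,0,0,0,255],[-0.21,0.08,0.25,0,0,0,255],[-0.21,0.08,0.25,0,0,0,255],[-0.21,0.08,0.25,0,0,0,255],[0,0,0,0,0,0,255]],
  ],
)

```text
time_s: 17.2
eef_pos: [0.5154, -0.1433, 0.1859]
eef_rot: [0.236, 0.743, 0.52, -0.349]
wrist_force: [0.3, 0.3, -1.1]
opening: 0.449
```

```bash
python3 ins.py -.055 "[0,.0015,0]" "[(.057,.229),(.057,.205)]" tm.py
python3 - <<'E'
from eye import *
from bench import ctrl
exec(open("tm.py").read())
p,R=cur();pe=p+R.apply(eye_t)
for n in("scene","side"):
    k=ctrl.camera(n);P=cloud(k);m=(np.linalg.norm(P-pe,axis=-1)<.032)&(P[...,2]>pe[2]-.018)&(k["depth"]>0)&(abs((P-pe)@R.apply(n_t))<.009)
    X=P[m];d=X-pe;ax=R.apply(np.cross(n_t,ex_t))
    if m.any():print(n,m.sum(),"side range",(d@ax).min().round(4),(d@ax).max().round(4),"top",(d@R.apply(ex_t)).max().round(4))
E
```

```text
eye cup [ 0.0244 -0.0559  0.2271] ex [-0.021 -0.088  0.996]
t 17.2 q [-0.28  0.53  1.78 -0.97  1.17  0.63]
target [ 0.513 -0.176  0.188] n 2 ik [-0.34  0.53  1.78 -1.    1.14  0.6 ] 0.0
[[-0.22, 0.09, 0.23, 0.0, 0.0, 0.0, 255.0], [-0.22, 0.09, 0.23, 0.0, 0.0, 0.0, 255.0]]
target [ 0.513 -0.176  0.164] n 2 ik [-0.34  0.58  1.77 -1.02  1.11  0.64] 0.0
[[0.18, 0.0, 0.15, 0.0, 0.0, 0.0, 255.0], [0.18, 0.0, 0.15, 0.0, 0.0, 0.0, 255.0]]
scene 49 side range -0.0188 0.0252 top 0.0216
side 74 side range -0.0236 0.0251 top 0.0106
```

Emit:
drive_tool(
  commands=[
    [[-0.22,0.09,0.23,0,0,0,255],[-0.22,0.09,0.23,0,0,0,255],[0,0,0,0,0,0,255],[0.1,0,0.08,0,0,0,255],[0.1,0,0.08,0,0,0,255],[0.1,0,0.08,0,0,0,255],[0,0,0,0,0,0,255]],
  ],
)

```text
time_s: 18.1
eef_pos: [0.513, -0.1723, 0.1675]
eef_rot: [0.236, 0.742, 0.521, -0.349]
wrist_force: [-0.3, 0.0, -1.3]
opening: 0.449
```

```bash
python3 ins.py -.055 "[0,.0015,0]" "[(.057,.203)]" tm.py
```

```text
eye cup [ 0.0537 -0.0543  0.2086] ex [-0.02  -0.089  0.996]
t 18.1 q [-0.34  0.57  1.78 -1.01  1.12  0.64]
target [ 0.512 -0.175  0.162] n 1 ik [-0.34  0.58  1.78 -1.02  1.11  0.64] 0.0
[[0.04, 0.0, 0.12, 0.0, 0.0, 0.0, 255.0]]
```

View pics/last.png

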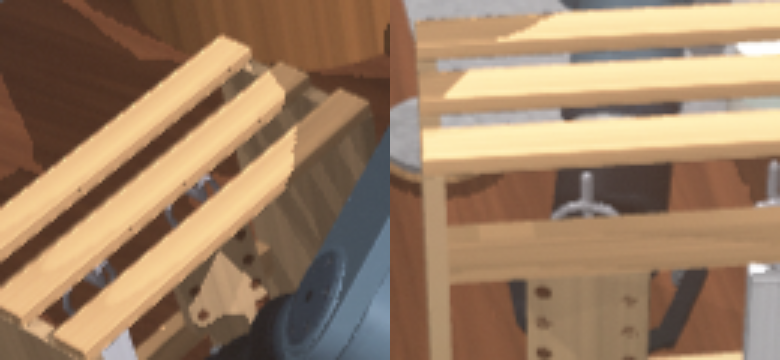

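The lip stands up out of the ring (587,185), with the ring's top on the rail side of it. It's seated, so I'll lower it the last few mm, release and back out.

Emit:
drive_tool(
  commands=[
    [[0.03,0,0.05,0,0,0,255],[0.02,0,0.04,0,0,0,255],[0,0,0,0,0,0,255]],
  ],
)

```text
time_s: 18.5
eef_pos: [0.5128, -0.1746, 0.164]
eef_rot: [0.237, 0.743, 0.521, -0.348]
wrist_force: [-0.9, -0.1, -0.6]
opening: 0.444
```

Emit:
drive_tool(
  commands=[
    [[0,0,0,0,0,0,140],[0,0,0,0,0,0,125],[0,0,0,0,0,0,110],[0,0,0,0,0,0,90],[0,0,0,0,0,0,70],[0,0,0,0,0,0,60],[0,0,0,0,0,0,60]],
  ],
)

```text
time_s: 19.2
eef_pos: [0.5129, -0.1745, 0.1642]
eef_rot: [0.237, 0.743, 0.521, -0.348]
wrist_force: [0.2, -0.8, 0.8]
opening: 0.765
```

Emit:
drive_tool(
  commands=[
    [[0,0,-0.2,0,0,0,60],[0,0,-0.3,0,0,0,60],[0,0,-0.4,0,0,0,60],[0,0,-0.5,0,0,0,60],[0,0,-0.5,0,0,0,60],[0,0,-0.6,0,0,0,60],[0,0,-0.6,0,0,0,60],[0,0,-0.6,0,0,0,60],[0,0,-0.6,0,0,0,60],[0,0,0,0,0,0,60]],
  ],
)

```text
time_s: 20.2
eef_pos: [0.5727, -0.0178, 0.307]
eef_rot: [0.24, 0.743, 0.521, -0.345]
wrist_force: [1.4, -0.5, 0.2]
opening: 0.762
```

Emit:
drive_tool(
  commands=[
    [[0,0,-0.6,0,0,0,60],[0,0,-0.6,0,0,0,60],[0,0,0,0,0,0,60],[0,0,0,0,0,0,60],[0,0,0,0,0,0,60],[0,0,0,0,0,0,60],[0,0,0,0,0,0,60],[0,0,0,0,0,0,60],[0,0,0,0,0,0,60],[0,0,0,0,0,0,60]],
  ],
)

```text
time_s: 21.2
eef_pos: [0.5871, 0.0219, 0.3416]
eef_rot: [0.237, 0.743, 0.521, -0.348]
wrist_force: [0.4, -0.5, -0.2]
opening: 0.761
```

```bash
cat > chk.py <<'E'
from eye import *
from bench import ctrl
for n in("scene","side"):
    k=ctrl.camera(n);P=cloud(k);C=np.stack([(P-O)@CX,(P-O)@CY,P[...,2]],-1)
    for nm,y in(("beam",.055),("tmpl",-.055)):
        m=(C[...,0]>.0)&(C[...,0]<.069)&(abs(C[...,1]-y)<.045)&(C[...,2]>.02)&(C[...,2]<.19)&(k["depth"]>0)
        X=C[m];lo=X[X[:,2]<.09];hi=X[X[:,2]>.11]
        print(n,nm,m.sum(),X.min(0).round(3),X.max(0).round(3),"x lo/hi",[np.median(a[:,0]).round(4) if len(a) else None for a in(lo,hi)])
    d0=pickle.load(open(n+".pkl","rb"));
    for nm,(x,y,r) in dict(jar=(.71,.056,.05),bottle=(.70,.33,.05),discs=(.43,.083,.06),brush=(.66,.52,.1)).items():
        Q=cloud(d0);f=lambda A,kk:np.r_[A[(np.hypot(A[...,0]-x,A[...,1]-y)<r)&(A[...,2]>.01)&(kk["depth"]>0)].mean(0).round(4)]
        print(" ",nm,f(Q,d0),f(P,k))
o=ctrl.get_obs();print(o["time_s"],o["eef_pos"].round(3))
E
python3 chk.py
```

```text
scene beam 382 [0.044 0.01  0.025] [0.069 0.071 0.154] x lo/hi [np.float64(0.0485), np.float64(0.0481)]
scene tmpl 827 [ 0.042 -0.093  0.025] [ 0.069 -0.017  0.159] x lo/hi [np.float64(0.0498), np.float64(0.0491)]
  jar [0.7063 0.0583 0.0646] [0.7019 0.0622 0.1248]
  bottle [0.7139 0.3257 0.0975] [0.7139 0.3257 0.0977]
  discs [0.4439 0.0797 0.3848] [0.4353 0.0991 0.395 ]
  brush [0.5907 0.552  0.0404] [0.5905 0.5521 0.0403]
side beam 614 [0.049 0.039 0.029] [0.069 0.07  0.186] x lo/hi [np.float64(0.0676), np.float64(0.067)]
side tmpl 1381 [ 0.053 -0.092  0.027] [ 0.069 -0.02   0.185] x lo/hi [np.float64(0.0668), np.float64(0.0657)]
  jar [0.6906 0.0327 0.0618] [0.6838 0.0508 0.225 ]
  bottle [0.6874 0.2991 0.071 ] [0.6882 0.2979 0.0523]
  discs [0.4337 0.0714 0.3084] [0.428  0.0791 0.4863]
  brush [0.5855 0.5404 0.0346] [0.5865 0.54   0.0345]
21.3 [0.587 0.022 0.342]
```

Emit:
drive_tool(
  commands=[
    [[0,0,0,0,0,0,60],[0,0,0,0,0,0,60],[0,0,0,0,0,0,60],[0,0,0,0,0,0,60],[0,0,0,0,0,0,60],[0,0,0,0,0,0,60],[0,0,0,0,0,0,60],[0,0,0,0,0,0,60],[0,0,0,0,0,0,60],[0,0,0,0,0,0,60]],
  ],
)

```text
time_s: 22.3
eef_pos: [0.5872, 0.022, 0.3416]
eef_rot: [0.237, 0.743, 0.521, -0.348]
wrist_force: [0.1, 0.2, -0.5]
opening: 0.764
```

Emit:
drive_tool(
  commands=[
    [[0,0,0,0,0,0,60],[0,0,0,0,0,0,60],[0,0,0,0,0,0,60],[0,0,0,0,0,0,60],[0,0,0,0,0,0,60],[0,0,0,0,0,0,60],[0,0,0,0,0,0,60],[0,0,0,0,0,0,60],[0,0,0,0,0,0,60],[0,0,0,0,0,0,60]],
  ],
)

```text
time_s: 23.3
eef_pos: [0.5871, 0.022, 0.3416]
eef_rot: [0.237, 0.743, 0.521, -0.348]
wrist_force: [0.6, 0.4, 0.2]
opening: 0.764
```

```bash
sed -i 's/(A\[...,2\]>.01)/(A[...,2]>.01)\&(A[...,2]<(.02 if nm=="discs" else .09))/' chk.py; python3 chk.py
```

```text
scene beam 381 [0.044 0.02  0.023] [0.068 0.07  0.155] x lo/hi [np.float64(0.0485), np.float64(0.0483)]
scene tmpl 826 [ 0.042 -0.093  0.023] [ 0.069 -0.016  0.159] x lo/hi [np.float64(0.0501), np.float64(0.0493)]
  jar [0.7063 0.0583 0.0646] [0.7064 0.0583 0.0645]
  bottle [0.7245 0.3272 0.0527] [0.7248 0.3271 0.0524]
  discs [0.4346 0.083  0.014 ] [0.4344 0.0834 0.0139]
  brush [0.5907 0.552  0.0404] [0.5909 0.5523 0.0405]
side beam 604 [0.05  0.039 0.029] [0.069 0.07  0.186] x lo/hi [np.float64(0.0671), np.float64(0.067)]
side tmpl 1362 [ 0.053 -0.091  0.028] [ 0.069 -0.02   0.187] x lo/hi [np.float64(0.0667), np.float64(0.0655)]
  jar [0.6908 0.0326 0.0615] [0.6909 0.0329 0.0615]
  bottle [0.6883 0.2964 0.0493] [0.6847 0.2986 0.0463]
  discs [0.4142 0.0829 0.0164] [0.413  0.0832 0.0162]
  brush [0.5855 0.5404 0.0346] [0.5861 0.54   0.0354]
23.4 [0.587 0.022 0.342]
```

Both tools are still and plumb, and the bystanders haven't moved.

```bash
python3 -c "
from bench import ctrl
print(ctrl.hand_in())"
```

```text
the job is handed in; nothing more can be done
None
```

Both tools are hung and the job was handed in at about 23.4 s. The levelling beam went on the far hook first, then the larger non-yellow template on the near hook.

- **How it was done:** joint 4's range does not let the gripper point level into the cupboard. So I gripped each tool low on its body with the gripper leaning about 35° towards the eye, and put the eye over the lip with the gripper tilted about 40° down.
- **Hanging:** the last two depth checks, 2 s apart, showed both tools plumb. Top-to-bottom lean was about 1 mm or less, both undersides were about 28 mm above the bench as expected, and readings changed by under 1 mm.
- **Robot clear:** the gripper was about 20 cm or more in front of the cupboard and touching nothing.
- **Bystanders:** the jar, discs and brush read within about 1 mm of their starting positions in both cameras. The bottle agreed to 0.3 mm in the scene camera. In the side camera it read about 4 mm off, probably because the arm covered part of it in one of the two pictures; nothing came near it.
- **Forces:** the highest wrist reading at the end of any move was about 9 N, when closing on the beam; the fingertips probably touched the mat or the template.

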